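Mount the sizing collar on the ring stretcher and lock it

ROBOT

A 6-joint arm with a two-finger parallel gripper is mounted at the origin on the work surface. World frame = base frame: x ahead of the robot, y to its left, z up, the work surface at z = 0. Lengths are in mm, angles in degrees, forces in N, time in s.
With the tool pointing down it reaches from about 300 to 850 mm from the base axis. Payload 4.2 kg.
Tool frame: the origin (TCP) lies at the very end of the fingers, on their centre line; the grasp point (between the pads) lies 19 mm behind it; z points along the fingers, y is the line along which they close (so a half turn about z gives the same grasp; the last joint's range is limited). The gripper opens to 91 mm and grips with 3 to 60 N. Pads are 32 mm wide; open, the fingers measure 118 mm over their backs; the gripper's body (76 mm by 178 mm) begins 60 mm behind the grasp point.
Start: joints at [69.156, 18.312, 89.639, -0, 72.044, -1.146], TCP at [193.817, 541.367, 213.976] pointing down, gripper open.
Joint ranges: [-177.97, 177.97], [-48.28, 115.42], [12.27, 149.76], [-77.06, 257.06], [2.81, 150.46], [-146.56, 146.56]. Speed limits (degrees/s): [147.25, 147.25, 180, 180, 180, 180].

INTERFACE

Orientations are given as [roll, pitch, yaw] about the fixed x, y, z axes, in that order (R = Rz(yaw) Ry(pitch) Rx(roll)).
In Python, from workcell import env gives the robot as it stands.
- The arm moves only by the shell command python3 -m pendant 'ROWS' [FORCE]. ROWS is a JSON object of lists of equal length, an entry for each row: "translation": the shift along the tool's x, y, z in mm, a list of three; "roll": the turn about the tool's z in rad; "hand": the closure in counts, from 0 (fully open) to 255 (shut). In form: {"translation": [[dx, dy, dz], ...], "roll": [roll, ...], "hand": [hand, ...]}. A call has exactly 8 rows; each row shifts and turns the commanded pose from where the row before left it, along the tool's axes as they then stand; what a row does not reach is not made up. A row lasts 1/12 s, in which the tool goes at most 41.7 mm and 7.16 degrees, less where a joint would pass 70% of its speed; a pose out of reach is approached as far as the arm can. A call with a gripper value outside its range is refused whole. The fingers move at their own pace and stop on an object; FORCE is the grip in N (left out, the last holds). Time passes only in rows, so rows that do not move let the fingers close, or fill a call up. It gives the time, the measured TCP pose, the force, the opening and the grip force at its end, in the units of the state.
- env.state(): the state, without advancing time (a new reading comes with each control period).
- env.grab_frame(name): name is "scene" or "top" or "wrist"; returns a dict with "frame" (400x640x3 uint8, red, green, blue), "z_map" (400x640 float32, mm along the optical axis (not along the pixel's ray), 0 where there is no reading), "fx", "fy", "cx", "cy" (pixels), "pose" (4x4, takes a point from camera to world coordinates). Camera axes: x right, y down, z forward; pixel columns grow to the right and rows downward; lengths in mm; the calibration is good to about 2 mm. A picture is of the moment at which its call begins.
- env.job_done(): hands the job in; it is judged then, once.
Trained networks look in a picture, given as the dict that the camera call returned (one of the last four; its "shot" number tells which), for a name from the list of things; names that differ only in an ending like _2 or _b are one class to them, and where a whole thing is asked for, a point or a joint stands for the part that bears it (a point fixed in the world has none). Each returns a list of dicts, best first, with "score" (0 to 1); they miss things now and then, are a little off and sometimes report something else, mostly with a low value. They report only what shows in the picture. A call takes as long as a camera call.
- env.recognise(picture, label): "rect" ([centre column, centre row, width, height] in pixels, round what is visible of it).
- env.regions_of(picture, label): "pixels" (400x640 bool, what is visible of it) and "rect" ([centre column, centre row, width, height] in pixels, round what is visible of it).
The state is a dict: "time_s": time; "qpos": joint angles; "qvel": joint speeds; "effort": joint torques, N m; "ee_pos": TCP position; "ee_rot": TCP orientation; "force": force on the tool from outside, world axes, zero at the start; "torque": the same for the moment, N m; "gripper_width": finger opening in mm; "gripper_force": force on a finger pad.
Only numpy, scipy, OpenCV 4.12 (cv2) and the standard library are available. Lean on these libraries where they do the work, as an engineer would, in place of code of your own. Each camera call takes 0.05 s, during which the arm holds its last target. There are 200 camera calls.

TASK

Fit the brass sizing collar over the nose of the green ring stretcher, turn it until its three holes find the studs and slide it down flush on the deck, gently, without forcing it against the studs. Then swing the red-knobbed crank closed to its stop so that its tongue locks the collar, let go, and leave the other things on the counter where they are.

Things in the scene. Friction and masses are not known exactly. Their poses are not given: they have to be found in the camera images.
- collar_center (a point): brass sizing collar, loose, about 0.6 kg: round flange 84 mm across, 10 mm thick, at the bottom; hexagonal neck 42 mm across flats, 10 to 50 mm above the underside; bore 26 mm; three 10.8 mm holes through the flange, 29 mm from the axis, at 0, 120 and 240 degrees from its +x. Point on the axis, half-way up, 25 mm above the underside; z up. All three ways of fitting it are equally good
- collar: the same collar, origin at the centre of its underside. The neck's flats face its own +x and every 60 degrees on: grip it across two opposite flats, fingertips at least 16 mm above its underside, to clear the studs, which stand 3 mm out of a seated flange
- head: green cast-iron stretcher head bolted to the counter, foot 120 x 120 mm; origin on the counter under the nose's axis, z up. On top a round steel deck, 60 mm above the counter, with three fixed studs round a central nose. The studs' ring is locked at a hand-set angle that no pose shows: one stud lies within 40 degrees (0.7 rad) either side of the head's +x; see or feel where
- deck (a point): centre of the deck's top face, on the nose's axis, with the head's axes. Three steel studs, 8 mm across with chamfered tips, stand 13 mm above the deck, 29 mm from this axis, 120 degrees apart. The collar is home when its underside lies on the deck
- nose_tip (a point): tip of the fixed tapered steel nose, 48 mm above the deck. The nose is 24 mm across up to 26 mm above the deck, then tapers to 7 mm at the tip; it centres the collar's bore before the flange reaches the studs
- crank (a joint): angle of the hand crank about its upright pivot, rad: 0 closed at its stop, about 1.1 to 1.5 (open) at the start. Closing turns it counter-clockwise from above, the red knob going from the head's -x side to its -y side; about 2 N at the knob, stays where left. Its tongue, 11.5 to 19.5 mm above the deck, passes over the edge of a seated flange and strikes one not home
- crank_knob (a point): middle of the red knob on the crank handle: upright, round, 27 mm across, 36 mm tall (26 to 62 mm above the deck), 80 mm from the pivot; the crank's arm runs below it, its top 20 mm above the deck
- crank_pivot (a point): the crank's pivot axis at deck height, 90 mm from the nose's axis on the head's own -y side; with the crank closed the knob is 170 mm from the nose's axis on that side
- jar: amber glass jar with a steel cap, 54 mm across, 58 mm tall; origin under its centre. Leave alone; it and the collar may stand in each other's places
- ring_blank: silver ring blank, 23 mm across, 6 mm tall, on a small blue pad; origin under its centre. Leave alone
- mallet: boxwood mallet lying on the counter, head 50 x 100 x 50 mm, handle 175 mm along its own -x; origin under its head. Leave alone
- loupe: black eyepiece ring, 42 mm across, 22 mm tall; origin under its centre. Leave alone
- gauge: stepped brass gauge, 44 mm across, 36 mm tall; origin under its centre. Leave alone

How it is judged (in metres and radians):
On the way, in this order (a step that is already met when the one before it is completed fails the run):
1. the collar is fully home on the studs, its underside on the deck (z of collar_center in the frame of deck below 0.0268 m and horizontal distance between collar_center and deck below 0.003 m and angle between collar_center's own z axis and vertical below 0.04 rad), for 0.2 s.
2. the crank is swung closed (value of joint crank below 0.08 rad), for 0.2 s.
At the end, for the whole second after the job is handed in: The collar sits on all three studs with its underside within 1.8 mm of the deck, within 3 mm of the nose's axis and within 0.04 rad of upright, at rest and released; the crank is within 0.08 rad of its closed stop (all of step 1 and value of joint crank below 0.08 rad and linear speed of collar below 0.02 m/s and contact force between collar and the fingers below 0.1 N); the robot touches nothing.
It fails at once if the collar is pressed or knocked against the stretcher (deck, nose, studs or crank) with more than 60 N (contact force between collar and head above 60 N).
It fails at once if the jar, ring blank, mallet, loupe or gauge is moved more than 30 mm (distance of any of jar, ring_blank, mallet, loupe, gauge from where it was at the start of the episode above 0.03 m).
It also fails if it takes over 72 s, if anything falls off the work surface, if the arm or the gripper's body presses on something with over 40 N, if the wrist force passes 120 N, or if a joint passes its speed limit or range.

## Working session

There is one attempt and no reset: what is moved stays moved. The work goes in short steps, Python scripts to look and compute and a shell command to move; the robot and the scene stay as the last step left them, time stands still between calls to the robot, and variables do not carry over. Pictures are saved under pics/ and viewed, at most 10 in all, crops included, and the job is handed in when it is done.

```bash
mkdir -p pics; ls; cat > h.py <<'E'
import numpy as np, cv2
from workcell import env
def pts(p,mask=None):
    z=p["z_map"]; m=(z>0) if mask is None else (mask&(z>0))
    v,u=np.nonzero(m); d=z[v,u]
    c=np.stack([(u-p["cx"])/p["fx"]*d,(v-p["cy"])/p["fy"]*d,d,np.ones_like(d)])
    return (p["pose"]@c)[:3].T
def save(p,n,img=None): cv2.imwrite("pics/"+n,(p["frame"] if img is None else img)[:,:,::-1])
E
python3 - <<'E'
from h import *
s=env.state(); print(s)
for n in ["top","scene"]:
    p=env.grab_frame(n); save(p,n+".png"); print(n,p["pose"].round(2).tolist(),p["fx"])
    for l in ["collar","head","crank_knob","jar","ring_blank","mallet","loupe","gauge"]:
        for r in env.regions_of(p,l)[:2]:
            P=pts(p,r["pixels"])
            if len(P): print(l,round(r["score"],2),np.round(r["rect"]),np.median(P,0).round(),P.min(0).round(),P.max(0).round(),len(P))
E
```

```text
pics
{'time_s': 0.0, 'qpos': array([ 6.91569468e+01,  1.83524778e+01,  8.97078947e+01,  5.10744708e-04,
        7.20430624e+01, -1.14777518e+00]), 'qvel': array([ 0.10115442, -0.03718048,  0.02251123, -0.01548377, -0.04947702,
        0.00126882]), 'effort': array([-2.55044310e-03, -4.12472999e+01, -2.31964248e+01,  7.23943161e-02,
        4.57687641e-02, -1.53060646e-04]), 'ee_pos': array([193.61660975, 540.87654519, 213.10180612]), 'ee_rot': array([-1.79896596e+02, -2.55739791e-03,  1.60304562e+02]), 'force': array([ 0.53943981, -0.12591432, -0.49754245]), 'torque': array([-0.05562875,  0.03534529, -0.04889833]), 'gripper_force': 0.0, 'gripper_width': 91.09158970842341}
top [[-0.02, -1.0, 0.09, 447.54], [-1.0, 0.02, 0.01, -51.09], [-0.01, -0.09, -1.0, 985.99], [0.0, 0.0, 0.0, 1.0]] 362.0752539579703
collar 0.66 [202. 184.  29.  27.] [577. 265.   9.] [537. 229.  -7.] [625. 317.  52.] 796
collar 0.47 [361. 196.  15.  58.] [ 534. -152.   79.] [ 454. -174.   -4.] [ 611. -137.  122.] 479
head 0.87 [334. 198.  69.  62.] [542. -79.  57.] [ 454. -174.   -4.] [610.  -1. 122.] 2543
head 0.64
[... 1011 characters left out ...]
. 259.  13.] [533. 229.  -4.] [623. 311.  54.] 496
head 0.9 [299. 223.  90.  51.] [565. -98.  56.] [ 350. -172.   -5.] [614.  21. 123.] 2305
crank_knob 0.71 [284. 222.  46.  42.] [ 536. -155.   80.] [ 361. -168.   -1.] [604. -46. 123.] 514
jar 0.56 [334. 172.  17.  25.] [482. 136.  37.] [425. 121.  -5.] [501. 210.  61.] 371
jar 0.56 [299. 223.  90.  52.] [565. -97.  57.] [ 402. -172.   -3.] [614.  18. 123.] 2170
mallet 0.75 [158. 280.  91.  43.] [ 442. -421.   33.] [ 253. -490.   -4.] [ 488. -339.   56.] 1806
mallet 0.32 [387. 167.  23.  26.] [588. 258.  13.] [539. 229.  -4.] [623. 311.  54.] 486
gauge 0.83 [225. 328.  19.  22.] [ 608. -437.   17.] [ 567. -455.   -4.] [ 623. -406.   39.] 347
```

```bash
python3 - <<'E'
import cv2
a=cv2.imread("pics/top.png")[140:260,150:400]
cv2.imwrite("pics/topc.png",cv2.resize(a,None,fx=3.2,fy=3.2,interpolation=cv2.INTER_CUBIC))
E
```

```text
(no output)
```

View pics/topc.png

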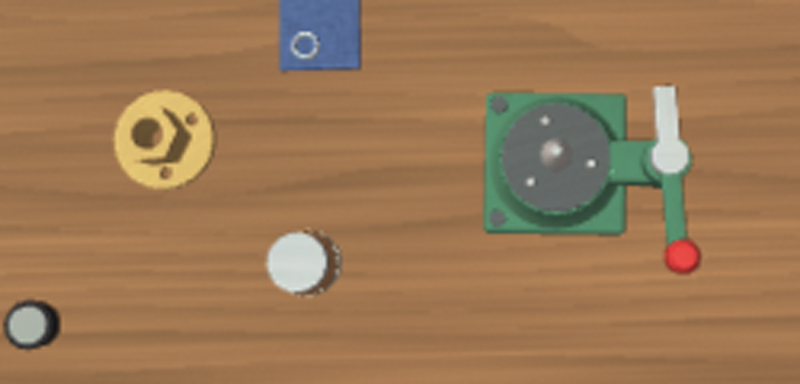

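The crop shows the collar at (163,139) with holes at (190,118) and (165,172). The deck studs are at (545,121), (591,163) and (530,182), so the stud angle is about 16° and the collar's holes are at about 65°. The head's yaw is about 0, with the knob at (682,256). I'm moving above the collar.

```bash
python3 -m pendant '{"translation":[[-30,-8,0],[-30,-8,0],[-30,-8,0],[-30,-8,0],[-30,-8,0],[-30,-8,0],[-30,-8,0],[-30,-8,0]],"roll":[0,0,0,0,0,0,0,0],"hand":[0,0,0,0,0,0,0,0]}' 30
python3 -m pendant '{"translation":[[-30,-8,0],[-30,-8,0],[-30,-8,0],[-30,-8,0],[-30,-8,0],[-30,-8,0],[-30,-8,0],[0,0,0]],"roll":[0,0,0,0,0,0,0,0],"hand":[0,0,0,0,0,0,0,0]}'
python3 - <<'E'
from h import *
s=env.state(); print(s["ee_pos"],s["ee_rot"])
p=env.grab_frame("wrist"); save(p,"w1.png"); print(p["pose"].round(3).tolist(),p["fx"],p["cx"],p["cy"])
for r in env.regions_of(p,"collar"):
    P=pts(p,r["pixels"]); print(r["score"],r["rect"],np.median(P,0))
    for lo,hi in [(5,16),(44,56)]:
        q=P[(P[:,2]>lo)&(P[:,2]<hi)][:,:2].astype(np.float32)
        if len(q)>20: print(lo,len(q),cv2.minEnclosingCircle(q), (np.percentile(q,1,0)+np.percentile(q,99,0))/2)
E
```

```text
time_s: 1.57
ee_pos: [399.3, 399.2, 214.1]
ee_rot: [180.0, 0.0, 160.3]
force: [0.2, 0.3, -0.1]
gripper_width: 91.2
gripper_force: 0.0
time_s: 2.23
ee_pos: [581.4, 273.3, 213.4]
ee_rot: [-180.0, 0.2, 160.1]
force: [-1.0, -0.5, -0.6]
gripper_width: 91.0
gripper_force: 0.0
[581.38634835 273.26134559 213.39624   ] [-179.96710643    0.18198261  160.05247693]
[[0.34, 0.91, 0.237, 514.964], [0.94, -0.329, -0.087, 296.701], [-0.001, 0.253, -0.968, 384.175], [0.0, 0.0, 0.0, 1.0]] 301.4513223695607 315.78623195289515 196.80488079689562
0.95 [312.5, 172.6, 64.6, 68.6] [571.84349444 273.74681403  10.70979481]
5 2078 ((576.6085205078125, 271.9158020019531), 42.037811279296875) [576.36694 272.17136]
44 826 ((576.48486328125, 272.12628173828125), 23.907316207885742) [576.2963 272.1761]
```

View pics/w1.png

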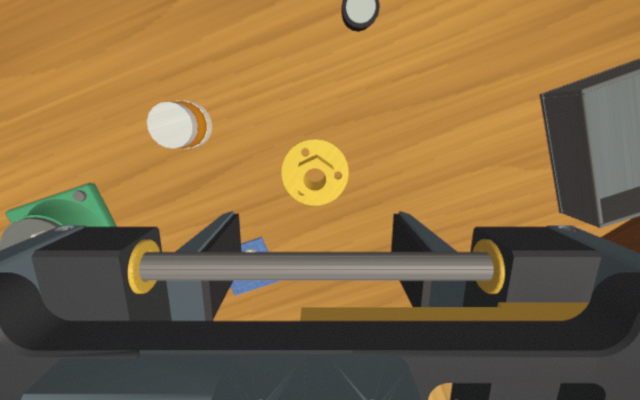

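The collar is at px (315,172), with holes visible at (305,152) and (338,176). Its centre is (576.5,272) and the radius fits. Next come the collar yaw and the stud angle.

```bash
cat >> h.py <<'E'
def ortho(p,c,z,half,ppm=5):
    n=int(2*half*ppm); g=(np.arange(n)+.5)/ppm-half
    X,Y=np.meshgrid(c[0]+g,c[1]-g)   # image right=+x, up=+y
    W=np.stack([X,Y,np.full_like(X,z),np.ones_like(X)],-1)@np.linalg.inv(p["pose"]).T
    mx=p["fx"]*W[...,0]/W[...,2]+p["cx"]; my=p["fy"]*W[...,1]/W[...,2]+p["cy"]
    return cv2.remap(p["frame"],mx.astype(np.float32),my.astype(np.float32),cv2.INTER_CUBIC)
def ring(o,half,r,ppm=5,step=1):
    a=np.arange(0,360,step); g=cv2.GaussianBlur(cv2.cvtColor(o,cv2.COLOR_RGB2GRAY),(0,0),2*ppm/3).astype(float)
    x=(half+r*np.cos(np.radians(a)))*ppm; y=(half-r*np.sin(np.radians(a)))*ppm
    return a,cv2.remap(g.astype(np.float32),x[None].astype(np.float32),y[None].astype(np.float32),1)[0]
E
python3 - <<'E'
from h import *
p=env.grab_frame("wrist")
r=env.regions_of(p,"collar")[0]; P=pts(p,r["pixels"]); q=P[(P[:,2]>46)&(P[:,2]<54)][:,:2]
best=[]
for t in range(60):
    w=0
    for k in range(3):
        a=np.radians(t+60*k); s=q@[np.cos(a),np.sin(a)]; w+=np.percentile(s,99)-np.percentile(s,1)
    best.append((w/3,t))
print("hex",sorted(best)[:5])
o=ortho(p,(576.5,272),10,50); save(p,"oc.png",o)
a,v=ring(o,50,29,5,5); print(v.round().astype(int).tolist())
p=env.grab_frame("top"); P=pts(p)
d=P[(abs(P[:,2]-60)<3)&(P[:,0]>470)&(P[:,0]<630)&(P[:,1]>-150)&(P[:,1]<20)][:,:2].astype(np.float32)
c,rr=cv2.minEnclosingCircle(d); print("deck",c,rr,np.median(d,0),len(d),(np.percentile(d,1,0)+np.percentile(d,99,0))/2)
o2=ortho(p,c,71,50); save(p,"od.png",o2)
cv2.imwrite("pics/both.png",np.hstack([o[::2,::2],o2[::2,::2]])[:,:,::-1])
b=P[(P[:,2]>105)&(P[:,2]<126)&(P[:,1]<-100)&(P[:,1]>-200)]; print("top z>105",b.mean(0),len(b))
r=env.regions_of(p,"crank_knob")
m=(p["frame"][...,0]>150)&(p["frame"][...,1]<80)&(p["frame"][...,2]<80); q=pts(p,m); q=q[q[:,2]>110]; print("knob",q.mean(0),q.min(0),q.max(0))
E
```

```text
hex [(np.float64(41.27003062377758), 3), (np.float64(41.27490549408677), 10), (np.float64(41.29055859260433), 9), (np.float64(41.302437075615195), 11), (np.float64(41.30581309784023), 6)]
[200, 200, 201, 200, 202, 201, 201, 202, 204, 204, 200, 152, 136, 140, 144, 179, 202, 204, 203, 203, 201, 201, 203, 205, 203, 201, 203, 205, 205, 205, 204, 203, 203, 202, 201, 164, 147, 147, 149, 182, 202, 201, 201, 200, 201, 201, 202, 201, 201, 200, 201, 203, 201, 200, 200, 200, 203, 203, 203, 203, 201, 200, 200, 203, 203, 203, 203, 203, 203, 203, 203, 202]
deck (545.4931640625, -82.63975524902344) 64.24221801757812 [549.3569   -65.117615] 641 [550.13556  -81.183754]
top z>105 [ 466.27157624 -154.51127138  117.42973224] 97
knob [ 466.8587941  -153.41994519  118.28518261] [ 455.91053999 -163.47052933  110.14268309] [ 477.56698071 -142.61239192  122.27315644]
```

View pics/both.png

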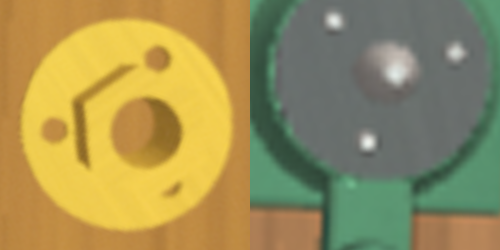

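Collar yaw is about 64° (mod 120), studs are at about 15°, and the deck centre is about (550,-61). I'm rolling +0.105 to square the grip on the flats and starting down.

```bash
python3 -m pendant '{"translation":[[0,0,0],[0,0,20],[0,0,30],[0,0,30],[0,0,30],[0,0,0],[0,0,0],[0,0,0]],"roll":[0.1,0,0,0,0,0,0,0],"hand":[0,0,0,0,0,0,0,0]}'
python3 - <<'E'
from h import *
s=env.state(); y=np.radians(s["ee_rot"][2]); d=np.array([576.5,272])-s["ee_pos"][:2]; print(s["ee_pos"],s["ee_rot"])
print(d@[np.cos(y),np.sin(y)],d@[np.sin(y),-np.cos(y)])
E
```

```text
time_s: 3.2
ee_pos: [577.8, 277.8, 105.9]
ee_rot: [179.9, 0.1, 154.6]
force: [0.7, -1.2, 0.8]
gripper_width: 91.1
gripper_force: 0.0
[577.76519181 277.75290095 105.91243671] [1.79860814e+02 1.08356063e-01 1.54620570e+02]
-1.3226682932880498 -5.739958905408015
```

```bash
python3 -m pendant '{"translation":[[-1.3,-5.7,0],[0,0,20],[0,0,20],[0,0,20],[0,0,15],[0,0,10],[0,0,0],[0,0,0]],"roll":[0,0,0,0,0,0,0,0],"hand":[0,0,0,0,0,0,0,0]}'
python3 -m pendant '{"translation":[[0,0,0],[0,0,0],[0,0,0],[0,0,0],[0,0,0],[0,0,0],[0,0,0],[0,0,0]],"roll":[0,0,0,0,0,0,0,0],"hand":[255,255,255,255,255,255,255,255]}' 30
```

```text
time_s: 3.87
ee_pos: [576.4, 271.2, 20.0]
ee_rot: [179.9, 0.1, 154.6]
force: [-0.7, 0.4, 0.5]
gripper_width: 91.2
gripper_force: 0.0
time_s: 4.53
ee_pos: [576.2, 271.7, 19.1]
ee_rot: [179.9, 0.0, 154.6]
force: [-0.1, 1.8, 1.3]
gripper_width: 41.9
gripper_force: 30.0
```

```bash
python3 -m pendant '{"translation":[[0,0,-5],[0,0,-15],[0,0,-21],[0,0,-21],[0,0,-21],[0,0,-21],[0,0,-21],[0,0,-20]],"roll":[0,0.1,0.12,0.13,0.13,0.13,0.13,0.12],"hand":[255,255,255,255,255,255,255,255]}'
python3 -m pendant '{"translation":[[-25,-16,0],[-30,-20,0],[-30,-20,0],[-30,-20,0],[-25,-20,0],[-15,-16,0],[0,0,0],[0,0,0]],"roll":[0,0,0,0,0,0,0,0],"hand":[255,255,255,255,255,255,255,255]}'
python3 - <<'E'
from h import *
s=env.state(); print(s["ee_pos"],s["ee_rot"],s["force"])
p=env.grab_frame("wrist"); save(p,"w2.png")
P=pts(p); d=P[(abs(P[:,2]-60)<2.5)&(P[:,0]>490)&(P[:,0]<610)&(P[:,1]>-115)&(P[:,1]<0)]
print(len(d),np.percentile(d,1,0),np.percentile(d,99,0),np.median(d[:,2]))
o=ortho(p,(550,-61),72,50); save(p,"od2.png",o)
n=P[(P[:,2]>95)&(P[:,2]<125)&(abs(P[:,0]-550)<30)&(abs(P[:,1]+61)<30)]; print("nose",n.mean(0),n[n[:,2].argmax()],len(n))
g=cv2.cvtColor(o,cv2.COLOR_RGB2GRAY); cv2.imwrite("pics/w2c.png",np.hstack([p["frame"][:,:],cv2.resize(o,(400,400))[:,:]])[:,:,::-1][:, -800:])
E
```

```text
time_s: 5.2
ee_pos: [574.7, 270.4, 164.0]
ee_rot: [-179.8, 0.0, 106.1]
force: [-0.8, -0.5, -5.9]
gripper_width: 42.0
gripper_force: 30.0
time_s: 5.87
ee_pos: [510.9, 89.6, 163.4]
ee_rot: [-179.9, -0.0, 106.3]
force: [0.2, 0.6, -5.8]
gripper_width: 42.1
gripper_force: 30.0
[510.90174445  89.57368673 163.44949866] [-1.79883968e+02 -2.90249055e-02  1.06323005e+02] [ 0.20808592  0.61559644 -5.75747403]
226 [515.38095626 -32.4428951   57.68055648] [561.03693957 -17.28902697  61.72060026] 60.03729540751138<stdin>:7: RuntimeWarning: Mean of empty slice.
  ret = um.true_divide(
Traceback (most recent call last):
ValueError: attempt to get argmax of an empty sequence
```

The gripper hides the deck from this side, because the camera looks toward tool +x. I'll go past the head and look back.

```bash
python3 -m pendant '{"translation":[[-25,-1,0],[-38,-1,0],[-40,-1,0],[-40,-1,0],[-40,-1,0],[-40,0,0],[-28,0,0],[-14,0,0]],"roll":[0,0,0,0,0,0,0,0],"hand":[255,255,255,255,255,255,255,255]}'
python3 -m pendant '{"translation":[[0,0,0],[0,0,0],[0,0,0],[0,0,0],[0,0,0],[0,0,0],[0,0,0],[0,0,0]],"roll":[0,0,0,0,0,0,0,0],"hand":[255,255,255,255,255,255,255,255]}'
python3 - <<'E'
from h import *
s=env.state(); print(s["ee_pos"],s["ee_rot"],s["force"])
p=env.grab_frame("wrist"); save(p,"w2.png")
P=pts(p); d=P[(abs(P[:,2]-60)<2.5)&(P[:,0]>490)&(P[:,0]<610)&(P[:,1]>-115)&(P[:,1]<0)]
print(len(d),np.percentile(d,1,0),np.percentile(d,99,0),np.median(d[:,2]))
o=ortho(p,(550,-61),72,50); save(p,"od2.png",o)
n=P[(P[:,2]>95)&(P[:,2]<125)&(abs(P[:,0]-550)<30)&(abs(P[:,1]+61)<30)]; print("nose",len(n),n.mean(0) if len(n) else 0,n[:,2].max() if len(n) else 0)
cv2.imwrite("pics/w2c.png",np.hstack([p["frame"][:,:],cv2.resize(o,(400,400))[:,:]])[:,:,::-1][:, -800:])
E
```

```text
time_s: 6.58
ee_pos: [584.2, -168.0, 163.2]
ee_rot: [180.0, 0.1, 106.4]
force: [1.0, 1.0, -5.1]
gripper_width: 42.0
gripper_force: 30.0
time_s: 7.25
ee_pos: [582.4, -164.5, 164.1]
ee_rot: [180.0, 0.0, 106.5]
force: [0.0, 0.2, -5.7]
gripper_width: 41.8
gripper_force: 30.0
[ 582.41220589 -164.52700477  164.12009432] [1.79986843e+02 2.08172718e-03 1.06476320e+02] [ 4.91795256e-03  2.41214000e-01 -5.74833813e+00]
7674 [ 506.99204296 -102.23560403   58.39390471] [589.07329282 -20.2968066   61.86542557] 60.16525670279452
nose 469 [548.45247503 -62.54866096 102.7628597 ] 109.72618020186829
```

View pics/w2c.png

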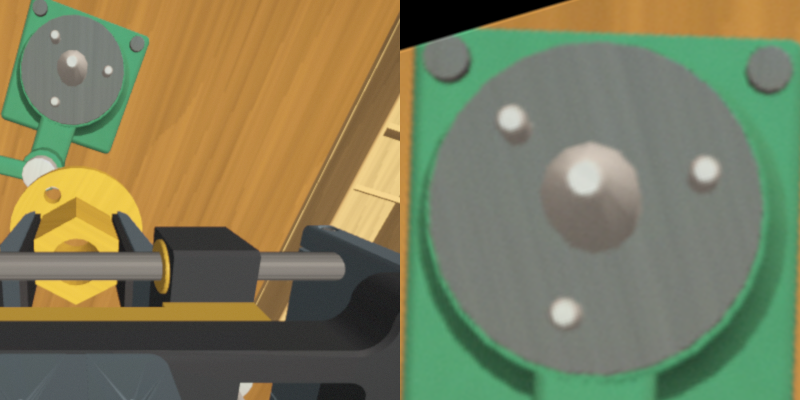

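In the right half (ortho), the stud tips are at (112,118), (306,168) and (164,312). That gives a ring centre of (548.3,-61.1) and a stud angle of 15.3°. I'm moving over the nose.

```bash
python3 -m pendant '{"translation":[[10,0,0],[20,-1.1,0],[25,-1.5,0],[25,-1.5,0],[18.7,-1.5,0],[10,0,0],[0,0,0],[0,0,0]],"roll":[0.02,0,0,0,0,0,0,0],"hand":[255,255,255,255,255,255,255,255]}'
python3 -m pendant '{"translation":[[0,0,10],[0,0,10],[0,0,8],[0,0,2],[0,0,0],[0,0,0],[0,0,0],[0,0,0]],"roll":[0,0,0,0,0,0,0,0],"hand":[255,255,255,255,255,255,255,255]}'
python3 - <<'E'
from h import *
s=env.state(); print(s["ee_pos"],s["ee_rot"],s["force"],s["torque"])
p=env.grab_frame("wrist")
r=env.regions_of(p,"collar")[0]; P=pts(p,r["pixels"]); 
f=P[abs(P[:,2]-(s["ee_pos"][2]-9.3))<3]; c,rr=cv2.minEnclosingCircle(f[:,:2].astype(np.float32)); print(len(f),c,rr)
E
```

```text
time_s: 7.97
ee_pos: [548.7, -61.9, 164.3]
ee_rot: [179.9, 0.1, 105.4]
force: [0.2, -0.1, -5.0]
gripper_width: 41.9
gripper_force: 30.0
time_s: 8.63
ee_pos: [548.6, -61.7, 134.4]
ee_rot: [179.9, 0.0, 105.3]
force: [-0.1, -0.2, -4.9]
gripper_width: 42.0
gripper_force: 30.0
[548.56561968 -61.72124242 134.37668255] [1.79942344e+02 2.03734806e-02 1.05294400e+02] [-0.08828554 -0.16505242 -4.85706637] [-0.10497475 -0.01566142  0.0180485 ]
3982 (546.9447021484375, -57.81317901611328) 41.62202835083008
```

```bash
python3 - <<'E'
from h import *
from scipy.optimize import least_squares
from scipy.spatial import ConvexHull
s=env.state()
p=env.grab_frame("wrist"); t=np.array(s["ee_pos"]); y=np.radians(s["ee_rot"][2]); R=np.array([[np.cos(y),np.sin(y)],[np.sin(y),-np.cos(y)]])
r=env.regions_of(p,"collar")[0]; P=pts(p,r["pixels"])
h=np.histogram(P[:,2]-t[2],np.arange(-30,45,3)); print(list(zip(h[1].astype(int),h[0])))
L=np.c_[(P[:,:2]-t[:2])@R.T,P[:,2]-t[2]]
f=L[abs(L[:,2]+9)<2.5][:,:2]; print(f.min(0),f.max(0))
H=f[ConvexHull(f).vertices]; H=H[H[:,0]>5]
print(least_squares(lambda q:np.hypot(*(H-q[:2]).T)-42,[0,0],loss="soft_l1").x, len(H))
n=L[abs(L[:,2]-31)<3][:,:2]; print("neck top",len(n),n.min(0) if len(n) else 0,n.max(0) if len(n) else 0)
v=p["frame"].copy(); v[r["pixels"]]=v[r["pixels"]]//2+[0,0,120]; save(p,"w3.png",v[:, 100:540])
E
```

```text
[(np.int64(-30), np.int64(0)), (np.int64(-27), np.int64(0)), (np.int64(-24), np.int64(0)), (np.int64(-21), np.int64(28)), (np.int64(-18), np.int64(131)), (np.int64(-15), np.int64(146)), (np.int64(-12), np.int64(1582)), (np.int64(-9), np.int64(2422)), (np.int64(-6), np.int64(118)), (np.int64(-3), np.int64(115)), (np.int64(0), np.int64(130)), (np.int64(3), np.int64(110)), (np.int64(6), np.int64(117)), (np.int64(9), np.int64(114)), (np.int64(12), np.int64(125)), (np.int64(15), np.int64(118)), (np.int64(18), np.int64(134)), (np.int64(21), np.int64(133)), (np.int64(24), np.int64(163)), (np.int64(27), np.int64(250)), (np.int64(30), np.int64(2620)), (np.int64(33), np.int64(1)), (np.int64(36), np.int64(0)), (np.int64(39), np.int64(0))]
[-14.39800681 -42.11404925] [41.27245989 41.06373261]
[-0.80659749 -0.47458038] 39
neck top 2810 [-24.72558837 -21.48652192] [23.64111413 20.6165742 ]
```

View pics/w3.png

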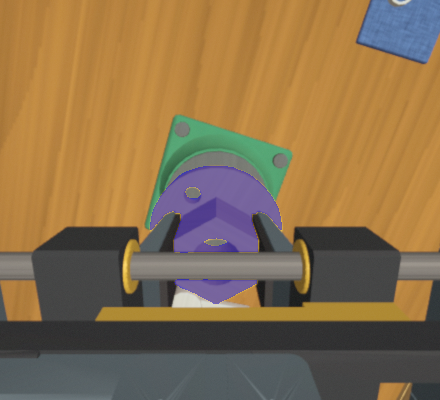

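The view confirms the collar is level and centred in the grip to within 1 mm. I'll correct by about 1.4 mm and descend over the nose.

```bash
python3 -m pendant '{"translation":[[1.3,0.4,0],[0,0,5],[0,0,5],[0,0,5],[0,0,5],[0,0,3],[0,0,0],[0,0,0]],"roll":[0,0,0,0,0,0,0,0],"hand":[255,255,255,255,255,255,255,255]}'
python3 -m pendant '{"translation":[[0,0,2],[0,0,2],[0,0,2],[0,0,2],[0,0,2],[0,0,2],[0,0,0],[0,0,0]],"roll":[0,0,0,0,0,0,0,0],"hand":[255,255,255,255,255,255,255,255]}'
```

```text
time_s: 9.5
ee_pos: [548.1, -60.2, 110.6]
ee_rot: [-180.0, -0.0, 105.3]
force: [-0.2, 0.7, -4.3]
gripper_width: 42.1
gripper_force: 30.0
time_s: 10.17
ee_pos: [548.1, -60.2, 98.8]
ee_rot: [-180.0, -0.0, 105.3]
force: [0.3, -0.0, -4.7]
gripper_width: 41.8
gripper_force: 30.0
```

```bash
python3 -m pendant '{"translation":[[0,0,1.5],[0,0,1.5],[0,0,1.5],[0,0,1],[0,0,1],[0,0,0.5],[0,0,0],[0,0,0]],"roll":[0,0,0,0,0,0,0,0],"hand":[255,255,255,255,255,255,255,255]}'
python3 -c "
from workcell import env; s=env.state(); print(s['force'],s['torque'],s['ee_pos'])"
```

```text
time_s: 10.83
ee_pos: [548.2, -60.2, 91.9]
ee_rot: [180.0, -0.0, 105.3]
force: [0.5, 0.1, -5.4]
gripper_width: 42.3
gripper_force: 30.0
[ 0.49396141  0.0794146  -5.39756745] [-0.05691063  0.05090208 -0.03320876] [548.23105814 -60.24341739  91.92097245]
```

```bash
python3 -m pendant '{"translation":[[0,0,0.7],[0,0,0.7],[0,0,0.6],[0,0,0],[0,0,0],[0,0,0],[0,0,0],[0,0,0]],"roll":[0,0,0,0,0,0,0,0],"hand":[255,255,255,255,255,255,255,255]}'
```

```text
time_s: 11.5
ee_pos: [548.2, -60.3, 90.0]
ee_rot: [180.0, -0.0, 105.3]
force: [0.0, 0.5, -5.4]
gripper_width: 41.9
gripper_force: 30.0
```

```bash
python3 -m pendant '{"translation":[[0,0,0.7],[0,0,0.7],[0,0,0.6],[0,0,0],[0,0,0],[0,0,0],[0,0,0],[0,0,0]],"roll":[0,0,0,0,0,0,0,0],"hand":[255,255,255,255,255,255,255,255]}'
```

```text
time_s: 12.17
ee_pos: [548.3, -60.2, 88.0]
ee_rot: [180.0, -0.0, 105.3]
force: [1.1, -0.2, -5.7]
gripper_width: 41.9
gripper_force: 30.0
```

The underside is now about 4 mm below the stud tips with no contact force, so the studs are in the holes. Continuing down.

```bash
python3 -m pendant '{"translation":[[0,0,1],[0,0,1],[0,0,1],[0,0,1],[0,0,1],[0,0,0.5],[0,0,0],[0,0,0]],"roll":[0,0,0,0,0,0,0,0],"hand":[255,255,255,255,255,255,255,255]}'
```

```text
time_s: 12.83
ee_pos: [548.2, -60.2, 82.4]
ee_rot: [180.0, -0.0, 105.3]
force: [0.1, -0.0, -5.5]
gripper_width: 41.9
gripper_force: 30.0
```

```bash
python3 -m pendant '{"translation":[[0,0,0.5],[0,0,0.5],[0,0,0.5],[0,0,0],[0,0,0],[0,0,0],[0,0,0],[0,0,0]],"roll":[0,0,0,0,0,0,0,0],"hand":[255,255,255,255,255,255,255,255]}'
```

```text
time_s: 13.5
ee_pos: [548.2, -60.3, 81.0]
ee_rot: [180.0, -0.0, 105.3]
force: [-0.8, 0.6, -5.4]
gripper_width: 42.1
gripper_force: 30.0
```

```bash
python3 -m pendant '{"translation":[[0,0,0.5],[0,0,0.5],[0,0,0],[0,0,0],[0,0,0],[0,0,0],[0,0,0],[0,0,0]],"roll":[0,0,0,0,0,0,0,0],"hand":[255,255,255,255,255,255,255,255]}'
```

```text
time_s: 14.17
ee_pos: [548.2, -60.3, 80.0]
ee_rot: [180.0, -0.0, 105.3]
force: [-0.4, 0.0, -6.2]
gripper_width: 42.0
gripper_force: 30.0
```

```bash
python3 -m pendant '{"translation":[[0,0,0.4],[0,0,0.4],[0,0,0],[0,0,0],[0,0,0],[0,0,0],[0,0,0],[0,0,0]],"roll":[0,0,0,0,0,0,0,0],"hand":[255,255,255,255,255,255,255,255]}'
```

```text
time_s: 14.83
ee_pos: [548.2, -60.3, 79.1]
ee_rot: [180.0, -0.0, 105.3]
force: [0.7, -0.4, -5.5]
gripper_width: 41.8
gripper_force: 30.0
```

```bash
python3 -m pendant '{"translation":[[0,0,0.3],[0,0,0],[0,0,0],[0,0,0],[0,0,0],[0,0,0],[0,0,0],[0,0,0]],"roll":[0,0,0,0,0,0,0,0],"hand":[255,255,255,255,255,255,255,255]}'
```

```text
time_s: 15.5
ee_pos: [548.2, -60.2, 79.0]
ee_rot: [180.0, -0.0, 105.3]
force: [-2.0, 0.2, -0.5]
gripper_width: 41.9
gripper_force: 30.0
```

The weight has transferred to the deck (5.4 → 0.5 N) at the expected height of 79 mm, so the collar is home. I'm releasing it, lifting clear and turning the tool for the knob.

```bash
python3 -m pendant '{"translation":[[0,0,0],[0,0,0],[0,0,0],[0,0,0],[0,0,0],[0,0,0],[0,0,0],[0,0,0]],"roll":[0,0,0,0,0,0,0,0],"hand":[0,0,0,0,0,0,0,0]}'
python3 -m pendant '{"translation":[[0,0,-5],[0,0,-10],[0,0,-15],[0,0,-20],[0,0,-20],[0,0,-20],[0,0,-15],[0,0,0]],"roll":[0,0,0,0,0,0,0,0],"hand":[0,0,0,0,0,0,0,0]}'
python3 -m pendant '{"translation":[[0,0,0],[0,0,0],[0,0,0],[0,0,0],[0,0,0],[0,0,0],[0,0,0],[0,0,0]],"roll":[0.12,0.12,0.12,0.12,0.12,0.12,0.12,0.12],"hand":[120,120,120,120,120,120,120,120]}'
python3 -m pendant '{"translation":[[0,0,0],[0,0,0],[0,0,0],[0,0,0],[0,0,0],[0,0,0],[0,0,0],[0,0,0]],"roll":[0.12,0.12,0.12,0.12,0.12,0.12,0.1,0],"hand":[120,120,120,120,120,120,120,120]}'
python3 - <<'E'
from h import *
s=env.state(); print(s["ee_pos"],s["ee_rot"],s["force"])
p=env.grab_frame("wrist"); save(p,"w4.png")
for n in ["wrist","top"]:
    if n=="top": p=env.grab_frame(n)
    f=p["frame"].astype(int); m=(f[...,0]>140)&(f[...,1]<90)&(f[...,2]<90); q=pts(p,m); q=q[(q[:,2]>110)&(q[:,2]<130)]
    print(n,len(q)); 
    if len(q)>9: print(q.mean(0),cv2.minEnclosingCircle(q[:,:2].astype(np.float32)))
    for r in env.regions_of(p,"collar")[:1]:
        P=pts(p,r["pixels"]); print("collar",r["score"],np.median(P,0),[ (lo,int(((P[:,2]>lo)&(P[:,2]<=lo+3)).sum())) for lo in range(56,122,3)])
E
```

```text
time_s: 16.17
ee_pos: [548.2, -60.3, 78.8]
ee_rot: [180.0, -0.0, 105.3]
force: [-0.7, -0.2, 0.1]
gripper_width: 90.1
gripper_force: 0.0
time_s: 16.83
ee_pos: [550.5, -60.6, 188.3]
ee_rot: [179.6, 0.2, 105.3]
force: [0.9, 0.2, 0.5]
gripper_width: 91.0
gripper_force: 0.0
time_s: 17.5
ee_pos: [547.8, -60.2, 183.3]
ee_rot: [-179.9, 0.0, 50.0]
force: [0.5, 0.6, 0.4]
gripper_width: 48.1
gripper_force: 0.0
time_s: 18.17
ee_pos: [547.8, -60.2, 183.3]
ee_rot: [-180.0, 0.1, 3.2]
force: [-1.2, 0.1, 0.1]
gripper_width: 48.6
gripper_force: 0.0
[547.8068999  -60.22055248 183.32958645] [-1.79985076e+02  5.18220700e-02  3.21885637e+00] [-1.17277443  0.0759776   0.12887931]
wrist 0
collar 0.89 [556.30641784 -60.47316867  70.71720965] [(56, 4), (59, 67), (62, 29), (65, 51), (68, 2775), (71, 400), (74, 21), (77, 27), (80, 44), (83, 53), (86, 58), (89, 65), (92, 56), (95, 64), (98, 59), (101, 67), (104, 63), (107, 627), (110, 799), (113, 0), (116, 0), (119, 0)]
top 0
collar 0.59 [522.59490719 -65.27352504  68.47120636] [(56, 2), (59, 0), (62, 5), (65, 79), (68, 93), (71, 8), (74, 3), (77, 2), (80, 0), (83, 1), (86, 1), (89, 1), (92, 1), (95, 1), (98, 2), (101, 3), (104, 3), (107, 6), (110, 2), (113, 0), (116, 0), (119, 0)]
```

View pics/w4.png

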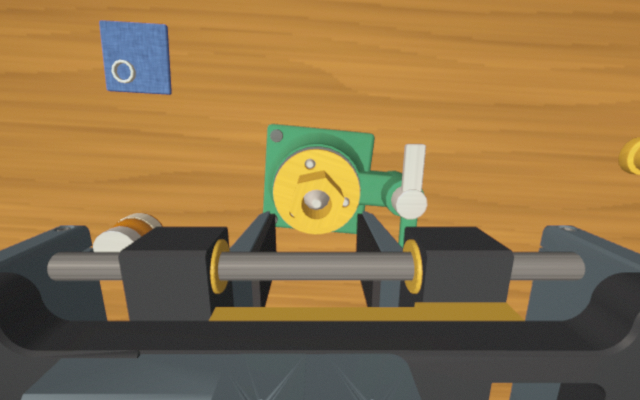

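The collar is seated flush: the flange top is at about 70 mm and stud tips show at (310,163). The pivot is at (410,203). I'm moving above the knob.

```bash
python3 -m pendant '{"translation":[[-10,10,0],[-18,18,0],[-20,20,0],[-20,20,0],[-14,14,0],[-5.5,6.2,0],[0,0,0],[0,0,0]],"roll":[0,0,0,0,0,0,0,0],"hand":[120,120,120,120,120,120,120,120]}'
python3 - <<'E'
from h import *
s=env.state(); print(s["ee_pos"],s["ee_rot"])
p=env.grab_frame("wrist")
f=p["frame"].astype(int); m=(f[...,0]>130)&(f[...,1]<90)&(f[...,2]<90); q=pts(p,m); print(len(q))
t=q[q[:,2]>118]; print(len(t),cv2.minEnclosingCircle(t[:,:2].astype(np.float32)),t[:,2].max())
c=np.array(cv2.minEnclosingCircle(t[:,:2].astype(np.float32))[0]); y=np.radians(s["ee_rot"][2]); d=c-s["ee_pos"][:2]
print(d@[np.cos(y),np.sin(y)],d@[np.sin(y),-np.cos(y)])
E
```

```text
time_s: 19.03
ee_pos: [466.1, -153.5, 184.0]
ee_rot: [-180.0, -0.1, 3.3]
force: [1.3, 0.7, 0.1]
gripper_width: 48.1
gripper_force: 0.0
[ 466.08206485 -153.54217852  184.0467223 ] [-1.79986565e+02 -5.57937604e-02  3.26247526e+00]
944
546 ((465.681396484375, -155.027587890625), 11.406174659729004) 123.77752789912896
-0.48455390150497946 1.4601998681409158
```

```bash
python3 -m pendant '{"translation":[[-0.5,1.5,0],[0,0,15],[0,0,20],[0,0,20],[0,0,17],[0,0,11],[0,0,5],[0,0,0]],"roll":[0,0,0,0,0,0,0,0],"hand":[120,120,120,120,120,120,120,120]}'
python3 -m pendant '{"translation":[[0,0,0],[0,0,0],[0,0,0],[0,0,0],[0,0,0],[0,0,0],[0,0,0],[0,0,0]],"roll":[0,0,0,0,0,0,0,0],"hand":[255,255,255,255,255,255,255,255]}' 6
```

```text
time_s: 19.75
ee_pos: [465.3, -154.1, 94.7]
ee_rot: [-179.9, 0.1, 3.4]
force: [-0.7, 0.0, 0.4]
gripper_width: 48.2
gripper_force: 0.0
time_s: 20.42
ee_pos: [466.1, -154.9, 96.5]
ee_rot: [180.0, -0.1, 3.3]
force: [-0.5, 1.3, 5.6]
gripper_width: 26.6
gripper_force: 6.0
```

```bash
python3 -m pendant '{"translation":[[0,4.8,0],[0,4.8,0],[0,4.8,0],[0,4.8,0],[0,4.8,0],[0,4.8,0],[0,4.8,0],[0,4.8,0]],"roll":[-0.06,-0.06,-0.06,-0.06,-0.06,-0.06,-0.06,-0.06],"hand":[255,255,255,255,255,255,255,255]}'
python3 -m pendant '{"translation":[[0,4.8,0],[0,4.8,0],[0,4.8,0],[0,4.8,0],[0,4.8,0],[0,0,0],[0,0,0],[0,0,0]],"roll":[-0.06,-0.06,-0.06,-0.06,-0.06,0,0,0],"hand":[255,255,255,255,255,255,255,255]}'
python3 -c "
from workcell import env; s=env.state(); print(s['force'],s['torque'])
import numpy as np; d=s['ee_pos'][:2]-np.array([546,-151]); print(np.hypot(*d),np.degrees(np.arctan2(d[1],d[0])))"
```

```text
time_s: 21.08
ee_pos: [477.1, -191.2, 96.5]
ee_rot: [180.0, -0.2, 30.9]
force: [2.7, 4.3, 4.5]
gripper_width: 26.3
gripper_force: 6.0
time_s: 21.75
ee_pos: [492.5, -210.0, 96.6]
ee_rot: [179.8, -0.2, 48.0]
force: [5.0, 2.7, 3.1]
gripper_width: 26.0
gripper_force: 6.0
[5.04932136 2.65806576 3.11698786] [ 0.66128801 -0.6673463   0.04516402]
79.59868823986062 -132.18365703756456
```

```bash
python3 -m pendant '{"translation":[[0,4.8,0],[0,4.8,0],[0,4.8,0],[0,4.8,0],[0,4.8,0],[0,4.8,0],[0,4.8,0],[0,4.8,0]],"roll":[-0.06,-0.06,-0.06,-0.06,-0.06,-0.06,-0.06,-0.06],"hand":[255,255,255,255,255,255,255,255]}'
python3 -m pendant '{"translation":[[0,4,0],[0,4,0],[0,4,0],[0,2,0],[0,0,0],[0,0,0],[0,0,0],[0,0,0]],"roll":[-0.05,-0.05,-0.05,-0.02,0,0,0,0],"hand":[255,255,255,255,255,255,255,255]}'
python3 -c "
from workcell import env; s=env.state(); print(s['force'],s['torque'])
import numpy as np; d=s['ee_pos'][:2]-np.array([546,-151]); print(np.hypot(*d),np.degrees(np.arctan2(d[1],d[0])))"
```

```text
time_s: 22.42
ee_pos: [523.7, -227.4, 96.3]
ee_rot: [-180.0, -0.2, 75.6]
force: [0.1, 7.2, 6.2]
gripper_width: 26.5
gripper_force: 6.0
time_s: 23.08
ee_pos: [537.2, -230.1, 96.2]
ee_rot: [180.0, -0.2, 85.2]
force: [1.2, 6.5, 5.0]
gripper_width: 26.4
gripper_force: 6.0
[1.15505382 6.45348931 5.0317146 ] [ 1.15882273 -0.0543641   0.10070867]
79.63108432741122 -96.33945193927552
```

```bash
python3 -m pendant '{"translation":[[0,2,0],[0,2,0],[0,1.5,0],[0,0,0],[0,0,0],[0,0,0],[0,0,0],[0,0,0]],"roll":[-0.02,-0.02,-0.02,0,0,0,0,0],"hand":[255,255,255,255,255,255,255,255]}'
```

```text
time_s: 23.75
ee_pos: [542.1, -230.5, 96.2]
ee_rot: [-180.0, -0.2, 88.6]
force: [-1.0, 7.1, 5.0]
gripper_width: 26.4
gripper_force: 6.0
```

```bash
python3 -m pendant '{"translation":[[0,1,0],[0,1,0],[0,0,0],[0,0,0],[0,0,0],[0,0,0],[0,0,0],[0,0,0]],"roll":[-0.01,-0.01,0,0,0,0,0,0],"hand":[255,255,255,255,255,255,255,255]}'
```

```text
time_s: 24.42
ee_pos: [542.2, -230.6, 95.8]
ee_rot: [-179.7, -0.2, 89.8]
force: [-4.3, 4.4, 6.9]
gripper_width: 26.5
gripper_force: 6.0
```

The knob has stopped at x=542.2 and the reaction force is rising, so the crank is at its stop. Letting go and lifting.

```bash
python3 -m pendant '{"translation":[[0,0,0],[0,0,0],[0,0,0],[0,0,0],[0,0,0],[0,0,0],[0,0,0],[0,0,0]],"roll":[0,0,0,0,0,0,0,0],"hand":[110,110,110,110,110,110,110,110]}'
python3 -m pendant '{"translation":[[0,0,-5],[0,0,-15],[0,0,-20],[0,0,-25],[0,0,-25],[0,0,-15],[0,0,0],[0,0,0]],"roll":[0,0,0,0,0,0,0,0],"hand":[110,110,110,110,110,110,110,110]}'
python3 - <<'E'
from h import *
s=env.state(); print(s["ee_pos"],s["ee_rot"],s["force"])
p=env.grab_frame("wrist"); save(p,"w5.png")
f=p["frame"].astype(int); m=(f[...,0]>130)&(f[...,1]<90)&(f[...,2]<90); q=pts(p,m); t=q[q[:,2]>118]; k=np.array(cv2.minEnclosingCircle(t[:,:2].astype(np.float32))[0]); print("knob",k)
P=pts(p); d=P[(abs(P[:,2]-60)<60)&(abs(P[:,0]-548)<50)&(abs(P[:,1]+61)<50)]
fl=d[(d[:,2]>66)&(d[:,2]<76)]; print("flange",len(fl),np.median(fl,0),cv2.minEnclosingCircle(fl[:,:2].astype(np.float32)))
E
```

```text
time_s: 25.08
ee_pos: [544.4, -232.6, 95.8]
ee_rot: [180.0, -0.0, 89.8]
force: [0.8, -0.3, 0.8]
gripper_width: 51.9
gripper_force: 0.0
time_s: 25.75
ee_pos: [544.7, -232.6, 201.5]
ee_rot: [179.9, 0.0, 89.8]
force: [-0.4, 0.1, 0.0]
gripper_width: 51.9
gripper_force: 0.0
[ 544.65074555 -232.63104723  201.5247918 ] [1.79898911e+02 3.72139230e-02 8.98253800e+01] [-0.41683573  0.09314894  0.03388866]
knob [ 550.59692383 -232.14453125]
flange 2594 [548.07289182 -81.35826001  70.14740629] ((547.8837890625, -62.71246337890625), 41.77687454223633)
```

View pics/w5.png

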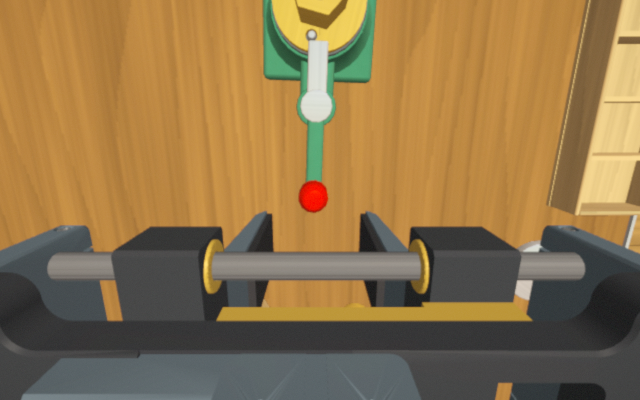

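The picture shows the knob at (313,197), the pivot at (316,106) and the tongue over the flange edge next to a stud. They line up with the head axis (yaw about -1.6°), so the crank is closed on a flush collar and the gripper is clear. Handing in.

```bash
python3 -c "
from workcell import env; print(env.job_done())"
```

```text
the job is handed in; nothing more can be done
None
```

I handed the job in at about 26 s: the collar sits flush on the studs, the crank is closed against its stop with its tongue over the flange, the gripper has let go and is clear, and I didn't touch the other things. The hand-in returned no verdict.

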